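# Offer the right lid up to a freshly gilded bowl

### The job

Of the three lids on the ware board, take by its grip the one that fits the two-handled bowl on the banding wheel (its locating ring would drop just inside the mouth and its rim would rest on the bowl's), and carry it clear of the brush pot and the colour jars to the bowl. Offer it up for a look at the match and finish while still holding it there, quite still: level, centred over the mouth, its grip in line with the bowl's two side handles and its underside about a centimetre above the rim. The gold line on the bowl is still wet, so touch the bowl with nothing, and leave the other two lids, the pot and the jars as they stand.

Things in the scene. Friction and masses are not known exactly. Their poses are not given: they have to be found in the camera images.
- lid_s_center (a point): centre (on the axis, half-way up) of a loose white porcelain lid with blue dots and a gold edge, standing on the ware board; rim 94 mm across, under it a locating ring 78 mm across and 9 mm deep on which it stands; 57 mm high in all, underside 28.5 mm below this point, dome top 1.5 mm below it; about 130 g; grip along own y, own z up
- lid_m_center (a point): centre (on the axis, half-way up) of a loose white porcelain lid with blue dots and a gold edge, standing on the ware board; rim 110 mm across, under it a locating ring 94 mm across and 9 mm deep on which it stands; 57 mm high in all, underside 28.5 mm below this point, dome top 1.5 mm below it; about 170 g; grip along own y, own z up
- lid_l_center (a point): centre (on the axis, half-way up) of a loose white porcelain lid with blue dots and a gold edge, standing on the ware board; rim 126 mm across, under it a locating ring 110 mm across and 9 mm deep on which it stands; 57 mm high in all, underside 28.5 mm below this point, dome top 1.5 mm below it; about 220 g; grip along own y, own z up
- lid_s_grip (a point): middle of the top bar of the 94 mm lid's bridge-shaped grip, 22 mm above the lid's centre point; the bar is 13 mm thick (own x), 52 mm long (own y) and 13 mm high, on two 10 mm legs 20 mm either side, open underneath; the dome below it is 23.5 mm lower. All three lids have this same grip
- lid_m_grip (a point): middle of the top bar of the 110 mm lid's bridge-shaped grip, 22 mm above the lid's centre point; the bar is 13 mm thick (own x), 52 mm long (own y) and 13 mm high, on two 10 mm legs 20 mm either side, open underneath; the dome below it is 23.5 mm lower. All three lids have this same grip
- lid_l_grip (a point): middle of the top bar of the 126 mm lid's bridge-shaped grip, 22 mm above the lid's centre point; the bar is 13 mm thick (own x), 52 mm long (own y) and 13 mm high, on two 10 mm legs 20 mm either side, open underneath; the dome below it is 23.5 mm lower. All three lids have this same grip
- bowl_mouth (a point): centre of the mouth, level with the top of the rim, of a loose white porcelain bowl with blue dots and a gold line on its rim, about 420 g; mouth 97 mm across inside, rim 107 mm across outside, widest 112 mm, 78 mm high; two loop handles along own y and -y reach out to 82 mm from the axis and 71 mm up, below the rim; own z is up
- bowl: the same bowl; origin at the centre of its underside, 78 mm below the mouth point, same axes
- banding_wheel: banding wheel on which the bowl stands: dark cast base 150 mm across, fixed to the bench, and a round bare-metal head 170 mm across whose top is 100 mm above the bench and turns when pushed; origin at the centre of the underside of the base, on the bench
- ware_board: wooden board, 160 mm (own x) by 430 mm (own y) and 18 mm thick, fixed, on which the three lids stand in a row along own y, about 140 mm apart; origin at the centre of its underside, on the bench
- brush_pot_center (a point): centre of a loose white pot, 68 mm across and 95 mm high, with brushes standing in it that rise to 200 mm above the bench and lean up to 40 mm from the axis; stands between the board and the wheel
- jar_blue_center (a point): centre of a loose closed colour jar with a blue label, 58 mm across and 72 mm high, in the row with the brush pot
- jar_red_center (a point): centre of a loose closed colour jar with a red label, 58 mm across and 72 mm high, in the row with the brush pot
Mind the look-alikes: they are no part of the job. What is shaped like the part that bears lid_m_center but green or turquoise is not meant.

How it is judged:
By the outcome, as a careful person would: the job done as asked, in the order asked, and still so for the second after the job is handed in, while the arm keeps its last pose, push and grip.
It also fails if it takes over 54 s, if anything falls off the work surface, if the arm or the gripper's body presses on something with over 40 N, if the wrist force passes 120 N, or if a joint passes its speed limit or range.

### The arm

A 6-joint arm with a two-finger parallel gripper is mounted at the origin on the work surface. World frame = base frame: x ahead of the robot, y to its left, z up, the work surface at z = 0. Lengths are in m, angles in degrees, forces in N, time in s.
With the tool pointing down it reaches from about 0.25 to 0.725 m from the base axis. Payload 9.7 kg.
Tool frame: the origin (TCP) lies at the very end of the fingers, on their centre line; the grasp point (between the pads) lies 19 mm behind it; z points along the fingers, y is the direction in which the jaws open and shut (so a half turn about z gives the same grasp; the last joint's range is limited). The gripper opens to 85 mm and grips with 20 to 120 N. Pads are 22 mm wide; open, the fingers measure 114 mm over their backs; the gripper's body (76 mm by 85 mm) begins 54 mm behind the grasp point. The pads swing forward as they close: fully open they stand 13 mm farther back than shut.
Start: joints at [67.208, 4.979, 10.078, 95.1, 0, 90], TCP at [0.213, 0.507, 0.193] pointing down, gripper open.
Joint ranges: [-179.16, 179.16], [-48.56, 103.87], [-65.8, 70.77], [-126.05, 130.52], [-82.76, 87.17], [-180, 180]. Speed limits (degrees/s): [127.2, 127.2, 147.25, 180, 180, 180].

### API

Orientations are given as [roll, pitch, yaw] about the fixed x, y, z axes, in that order (R = Rz(yaw) Ry(pitch) Rx(roll)).
In Python, from workcell import bot gives the robot as it stands. The module is installed in compiled form; this text tells all that it offers.
- The arm moves only by the tool step_arm, never from a script. Its arguments are lists of equal length, an entry for each row: "dr": the turn, a rotation vector about the tool's x, y, z in rad, a list of three; "xyz": the shift along the tool's x, y, z in units of 40 mm (1.0 is 40 mm), a list of three; "gripper": the opening, from 0 (shut) to 1 (fully open). In form: {"dr": [[wx, wy, wz], ...], "xyz": [[x, y, z], ...], "gripper": [gripper, ...]}. A call has exactly 8 rows; each row is the pose to reach, as a shift and turn from the pose commanded when the call began, along the tool's axes at that moment; what a row does not reach only later rows make up. A row lasts 1/10 s, in which the tool goes at most 50 mm and 8.59 degrees, less where a joint would pass 70% of its speed; a pose out of reach is approached as far as the arm can. A call with a gripper value outside its range is refused whole. The fingers move at their own pace and stop on an object; "squeeze" is the grip in N (left out, the last holds). Time passes only in rows, so rows that repeat a pose let the fingers close, or fill a call up. It gives the time, the measured TCP pose, the force and the opening at its end, in the units of the state.
- bot.get_obs(): the state, without advancing time (a new reading comes with each control period).
- bot.camera(name): name is "scene" or "side" or "wrist"; returns a dict with "image" (384x512x3 uint8, red, green, blue), "camera_matrix" (3x3 intrinsics, pixels), "R" (3x3) and "t" (3): a world point X has camera coordinates R X + t. Camera axes: x right, y down, z forward; pixel columns grow to the right and rows downward; lengths in m; the calibration is good to about 2 mm. A picture is of the moment at which its call begins. There is no depth.
- bot.job_done(): hands the job in, once; it reports no verdict.
Trained networks look in a picture, given as the dict that the camera call returned (one of the last four; its "shot" number tells which), for a name from the list of things; names that differ only in an ending like _2 or _b are one class to them, and where a whole thing is asked for, a point or a joint stands for the part that bears it (a point fixed in the world has none). Each returns a list of dicts, best first, with "p" (0 to 1); they miss things now and then, are a little off and sometimes report something else, mostly with a low value. They report only what shows in the picture. A call takes as long as a camera call. They do not tell look-alikes from the thing itself.
- bot.regions_of(picture, thing): "region" (384x512 bool, what is visible of it) and "box" ([centre column, centre row, width, height] in pixels, round what is visible of it).
The state is a dict: "time": time; "q": joint angles; "qd": joint speeds; "joint_efforts": joint torques, N m; "ee_pos": TCP position; "tcp_rot": TCP orientation; "wrist_force": force on the tool from outside, world axes, zero at the start; "torque": the same for the moment, N m; "opening": finger opening in m.
Only numpy, scipy, OpenCV 4.12 (cv2) and the standard library are available. Lean on these libraries where they do the work, as an engineer would, in place of code of your own. Each camera call takes 0.05 s, during which the arm holds its last target.

## Working session

There is one attempt and no reset: what is moved stays moved. The work goes in short steps, Python scripts to look and compute and a tool call to move; the robot and the scene stay as the last step left them, time stands still between calls to the robot, and variables do not carry over. Pictures are saved under pics/ and viewed, and the job is handed in when it is done.

Besides the shell and the picture viewer there is one more tool, called after ">>>" by a JSON object that holds its "name" and its "arguments", one argument or row to a line. step_arm: Moves the arm, as the interface text tells. Its arguments: {"type":"object","properties":{"dr":{"type":"array"},"xyz":{"type":"array"},"gripper":{"type":"array"},"squeeze":{"type":"number"}},"required":["dr","xyz","gripper"]}

```bash
mkdir -p pics; cat > h.py <<'E'
import numpy as np, cv2
from workcell import bot
def save(c,n): cv2.imwrite('pics/'+n+'.png', cv2.cvtColor(c['image'],cv2.COLOR_RGB2BGR))
E
python3 - <<'E'
from h import *
np.set_printoptions(precision=4,suppress=True)
print(bot.get_obs())
for n in ['scene','side','wrist']:
    c=bot.camera(n); save(c,n+'0'); print(n,c['camera_matrix'].tolist(),np.round(c['R'],4).tolist(),np.round(c['t'],4), -c['R'].T@c['t'])
    np.savez(n+'0.npz',**{k:c[k] for k in ['image','camera_matrix','R','t']})
    for th in ['lid_m_center','lid_s_center','lid_l_center','bowl','brush_pot_center','jar_blue_center','jar_red_center','banding_wheel','ware_board']:
        try: print(n,th,[(round(r['p'],2),np.round(r['box']).tolist()) for r in bot.regions_of(c,th)])
        except Exception as e: print(e)
E
```

```text
{'time': 0.0, 'q': array([67.2103,  5.0086, 10.0362, 95.0991,  0.0015, 90.0004]), 'qd': array([-0.1409, -0.1043, -0.0577,  0.0609,  0.0771, -0.006 ]), 'joint_efforts': array([  0.0013, -52.0392,  46.4799,   0.0163,  -0.0001,   0.    ]), 'ee_pos': array([0.2129, 0.5068, 0.1925]), 'tcp_rot': array([-179.9284,   -0.0015,  157.2098]), 'wrist_force': array([ 0.7246,  0.1544, -0.4141]), 'torque': array([-0.0135,  0.0419, -0.0069]), 'opening': 0.08564784446908581}
scene [[356.144427323145, 0.0, 252.53302089652516], [0.0, 356.144427323145, 191.28219247460183], [0.0, 0.0, 1.0]] [[0.8932, 0.4496, -0.0011], [0.31, -0.6178, -0.7227], [-0.3256, 0.6452, -0.6912]] [-0.45   -0.065   1.2761] [ 0.8376 -0.6611  0.8345]
scene lid_m_center [(0.65, [210.0, 270.0, 40.0, 35.0]), (0.6, [267.0, 295.0, 46.0, 42.0]), (0.56, [157.0, 251.0, 36.0, 28.0]), (0.35, [286.0, 182.0, 19.0, 58.0])]
scene lid_s_center [(0.88, [181.0, 310.0, 37.0, 40.0])]
scene lid_l_center [(0.63, [234.0, 231.0, 41.0, 36.0])]
scene bowl [(0.97, [294.0, 133.0, 35.0, 32.0])]
scene brush_pot_center [(0.78, [286.0, 182.0, 22.0, 56.0])]
scene j
[... 1068 characters left out ...]
 32.0]), (0.2, [259.0, 240.0, 52.0, 42.0])]
side banding_wheel [(0.86, [183.0, 158.0, 58.0, 52.0]), (0.35, [297.0, 272.0, 48.0, 37.0])]
side ware_board [(0.82, [302.0, 289.0, 168.0, 159.0])]
wrist [[289.74211334950087, 0.0, 259.1585188074672], [0.0, 289.74211334950087, 195.7368827844769], [0.0, 0.0, 1.0]] [[0.3875, 0.9219, 0.0001], [0.8748, -0.3678, 0.3154], [0.2908, -0.1221, -0.949]] [-0.5495 -0.0409  0.3813] [0.1378 0.5381 0.3748]
wrist lid_m_center []
wrist lid_s_center []
wrist lid_l_center []
wrist bowl []
wrist brush_pot_center []
wrist jar_blue_center [(0.61, [93.0, 376.0, 29.0, 16.0])]
wrist jar_red_center []
wrist banding_wheel []
wrist ware_board [(0.56, [92.0, 375.0, 28.0, 18.0])]
```

```bash
python3 - <<'E'
import cv2
for n in ['scene','side']:
    a=cv2.imread(f'pics/{n}0.png'); 
    r=(slice(90,350),slice(120,380)) 
    cv2.imwrite(f'pics/{n}0b.png',cv2.resize(a[r],None,fx=2.3,fy=2.3,interpolation=cv2.INTER_CUBIC))
E
```

```text
(no output)
```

View pics/scene0b.png

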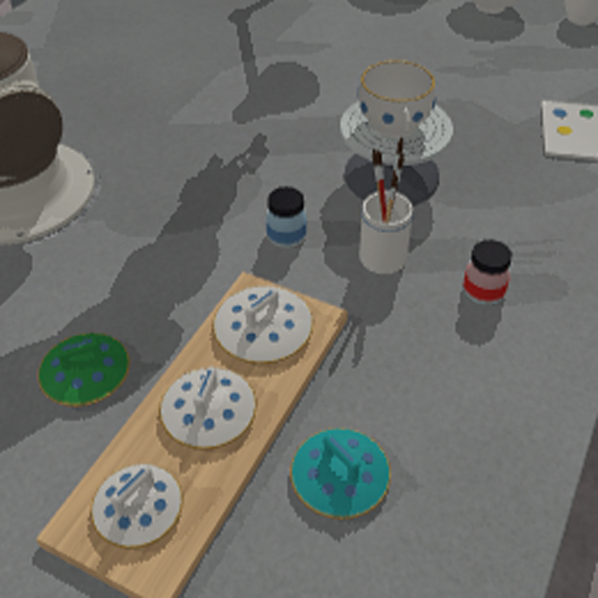

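View pics/side0b.png

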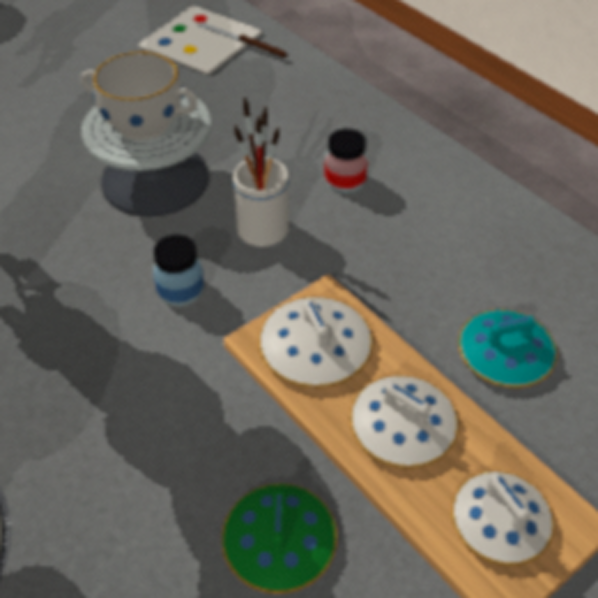

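View pics/scene0.png

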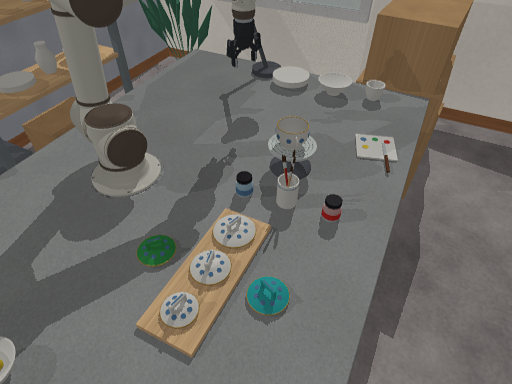

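View pics/wrist0.png

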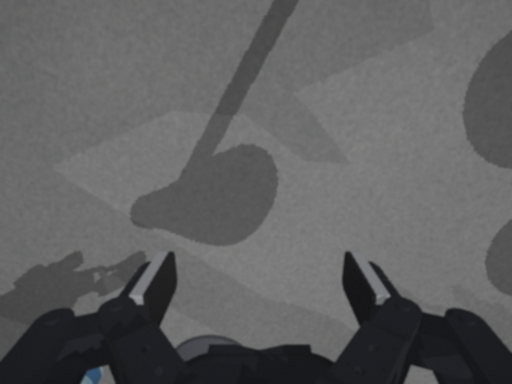

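```bash
cat >> h.py <<'E'
def load(n):
    d=np.load(n+'.npz'); return {k:d[k] for k in d}
def ray(c,uv,z):
    d=c['R'].T@np.linalg.inv(c['camera_matrix'])@np.array([uv[0],uv[1],1.]); o=-c['R'].T@c['t']
    return o+d*(z-o[2])/d[2]
def proj(c,X):
    X=np.atleast_2d(X)@c['R'].T+c['t']; p=X@c['camera_matrix'].T; return p[:,:2]/p[:,2:]
def circ(x,y,z,r,n=72):
    a=np.linspace(0,2*np.pi,n,endpoint=False); return np.c_[x+r*np.cos(a),y+r*np.sin(a),0*a+z]
E
python3 - <<'E'
from h import *
np.set_printoptions(precision=4,suppress=True)
A=load('scene0');B=load('side0')
pts={'lidS':((181,310),(339,314),.036),'lidM':((210,269),(296,274),.036),'lidL':((234,231),(258,238),.036),'green':((157,251),(241,326),.02),'turq':((267,295),(339,242),.02),
'bowlrim':((293,126),(179,123),.178),'jarblue':((244.5,184),(196,207),.036),'jarred':((333,208),(271,159),.036),'pot':((287,191),(233,182),.048)}
for k,(a,b,z) in pts.items(): print(k,ray(A,a,z),ray(B,b,z))
E
```

```text
lidS [ 0.4934 -0.3621  0.036 ] [ 0.4853 -0.3629  0.036 ]
lidM [ 0.4945 -0.2315  0.036 ] [ 0.4838 -0.23    0.036 ]
lidL [ 0.4883 -0.089   0.036 ] [ 0.4835 -0.0903  0.036 ]
green [ 0.3228 -0.2389  0.02  ] [ 0.3074 -0.2425  0.02  ]
turq [ 0.6578 -0.2243  0.02  ] [ 0.6461 -0.2245  0.02  ]
bowlrim [0.5075 0.2899 0.178 ] [0.5037 0.2899 0.178 ]
jarblue [0.4219 0.1035 0.036 ] [0.4204 0.1021 0.036 ]
jarred [0.7173 0.129  0.036 ] [0.718  0.1249 0.036 ]
pot [0.565  0.1236 0.048 ] [0.5537 0.1068 0.048 ]
```

```bash
python3 - <<'E'
from h import *
o=[]
for n,(u,v) in {'scene0':(210,268),'side0':(296,274)}.items():
    c=load(n);save(c,'t');a=cv2.imread('pics/t.png')[v-28:v+28,u-28:u+28];o.append(cv2.resize(a,(392,392),interpolation=cv2.INTER_CUBIC))
cv2.imwrite('pics/crop1.png',np.hstack(o))
o=[]
for n,(u,v) in {'scene0':(293,133),'side0':(179,133)}.items():
    c=load(n);save(c,'t');a=cv2.imread('pics/t.png')[v-32:v+32,u-32:u+32];o.append(cv2.resize(a,(392,392),interpolation=cv2.INTER_CUBIC))
cv2.imwrite('pics/crop2.png',np.hstack(o))
E
```

```text
(no output)
```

View pics/crop1.png

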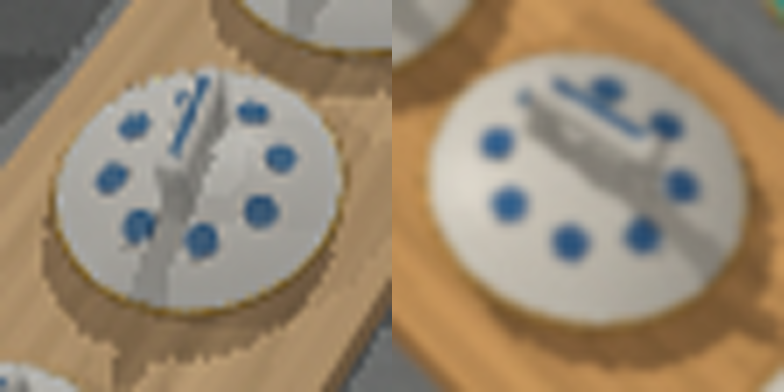

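View pics/crop2.png

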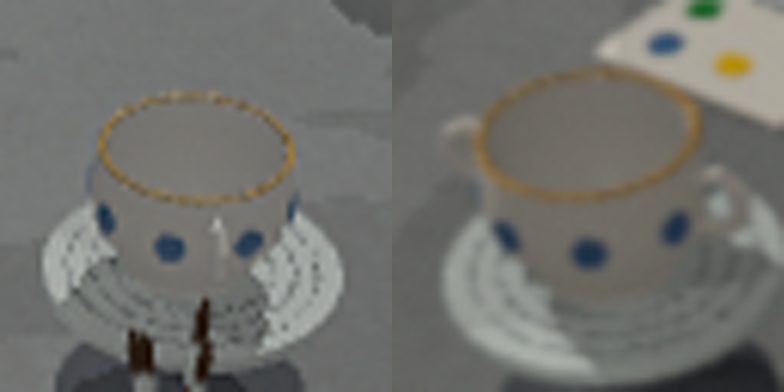

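```bash
python3 - <<'E'
from h import *
np.set_printoptions(precision=4,suppress=True)
A=load('scene0');B=load('side0')
z=.075
for c,p,q in ((A,(182+176/7,240+155/7),(182+204/7,240+80/7)),(B,(268+163/7,246+83/7),(268+253/7,246+135/7))):
    a,b=ray(c,p,z),ray(c,q,z); d=b-a; print(a,b,np.linalg.norm(d),np.degrees(np.arctan2(d[1],d[0])))
# diameters from widest extents of white lids: fit circle radius vs rim from regions
for n in ['scene0','side0']:
    c=load(n)
    for k,x,y,r in (('S',.488,-.363,.047),('M',.487,-.231,.055),('L',.485,-.0896,.063)):
        p=proj(c,circ(x,y,.029,r)); print(n,k,'predicted box w',np.round(p[:,0].min()),np.round(p[:,0].max()),np.round(p[:,1].max()))
# handles in side
for u,v in ((147+460/6.125-64-0,101+135/6.125),):
    pass
f=392/64
L=(147+(460-392)/f,101+138/f);R=(147+(725-392)/f,101+205/f)
a,b=ray(B,L,.16),ray(B,R,.16);d=b-a;print(a,b,np.linalg.norm(d),np.degrees(np.arctan2(d[1],d[0])))
E
```

```text
[ 0.4939 -0.2381  0.075 ] [ 0.4854 -0.2047  0.075 ] 0.03445343463748467 104.32535177132706
[ 0.4858 -0.2076  0.075 ] [ 0.4944 -0.2412  0.075 ] 0.03475916451760358 -75.69221853233977
scene0 S predicted box w 160.0 199.0 330.0
scene0 M predicted box w 187.0 229.0 288.0
scene0 L predicted box w 211.0 255.0 250.0
side0 S predicted box w 318.0 361.0 336.0
side0 M predicted box w 274.0 320.0 296.0
side0 L predicted box w 234.0 283.0 259.0
[0.4665 0.3507 0.16  ] [0.535  0.2246 0.16  ] 0.14359392574299074 -61.496199187533165
```

```bash
cat > go.py <<'E'
import sys
from h import *
from scipy.spatial.transform import Rotation as Ro
# usage: go.py x y z yaw : prints relative xyz (units 40mm), dr
np.set_printoptions(precision=4,suppress=True)
o=bot.get_obs(); R=Ro.from_euler('xyz',o['tcp_rot'],degrees=True)
x,y,z,yaw=map(float,sys.argv[1:5]); T=Ro.from_euler('xyz',[180,0,yaw],degrees=True)
print('now',o['time'],o['ee_pos'],o['tcp_rot'],'F',o['wrist_force'],'op',o['opening'])
d=R.inv().apply(np.array([x,y,z])-o['ee_pos'])/.04
print('xyz',d,'dist mm',np.linalg.norm(d)*40,'dr',(R.inv()*T).as_rotvec())
E
python3 go.py .213 .507 .35 157.2; python3 go.py .40 .13 .35 130;python3 go.py .49 -.2225 .3 104.3
```

```text
now 1.5 [0.2131 0.5071 0.1932] [179.9986  -0.0004 157.2097] F [-0.3132 -0.4022  0.1053] op 0.08530128241380122
xyz [ 0.0005 -0.002  -3.9201] dist mm 156.80473454233652 dr [ 0.     -0.      0.0002]
now 1.5 [0.2131 0.5071 0.1932] [179.9986  -0.0004 157.2097] F [-0.3132 -0.4022  0.1053] op 0.08530128241380122
xyz [-7.9604 -6.8803 -3.9203] dist mm 449.1313996877258 dr [ 0.     -0.      0.4749]
now 1.5 [0.2131 0.5071 0.1932] [179.9986  -0.0004 157.2097] F [-0.3132 -0.4022  0.1053] op 0.08530128241380122
xyz [-13.4483 -14.1332  -2.6706] dist mm 787.6417163809592 dr [ 0.     -0.      0.9234]
```

```bash
python3 go.py .53 .26 .36 130
```

```text
now 1.5 [0.2131 0.5071 0.1932] [179.9986  -0.0004 157.2097] F [-0.3132 -0.4022  0.1053] op 0.08530128241380122
xyz [-9.6977 -2.6251 -4.1703] dist mm 435.1138031095128 dr [ 0.     -0.      0.4749]
```

>>> {"name": "step_arm", "arguments": {
  "dr": [
    [0,0,0],
    [0,0,0],
    [0,0,0],
    [0,0,0.08],
    [0,0,0.16],
    [0,0,0.24],
    [0,0,0.32],
    [0,0,0.4]
  ],
  "xyz": [
    [0,0,-1],
    [0,0,-2],
    [0,0,-3.2],
    [-1,-0.3,-4.2],
    [-2,-0.6,-4.2],
    [-3.1,-0.9,-4.2],
    [-4.2,-1.2,-4.2],
    [-5.3,-1.5,-4.2]
  ],
  "gripper": [1,1,1,1,1,1,1,1]
}}

```text
time: 2.3
ee_pos: [0.3865, 0.3684, 0.3614]
tcp_rot: [180.0, 0.0, 134.1]
wrist_force: [1.2, 1.4, -0.4]
opening: 0.0854
```

```bash
python3 go.py .53 .26 .36 130
```

```text
now 2.3 [0.3865 0.3684 0.3614] [179.9674   0.0021 134.1151] F [ 1.2252  1.3509 -0.3907] op 0.08543306210077345
xyz [-4.4421  0.6901  0.0358] dist mm 179.82198873755465 dr [0.0006 0.     0.0718]
```

>>> {"name": "step_arm", "arguments": {
  "dr": [
    [0,0,0.02],
    [0,0,0.04],
    [0,0,0.07],
    [0,0,0.07],
    [0,0,0.07],
    [0,0,0.07],
    [0,0,0.07],
    [0,0,0.07]
  ],
  "xyz": [
    [-1,0.2,0],
    [-2,0.4,0],
    [-3,0.6,0],
    [-4,0.7,0],
    [-4.4,0.7,0],
    [-4.4,0.7,0],
    [-4.4,0.7,0],
    [-4.4,0.7,0]
  ],
  "gripper": [1,1,1,1,1,1,1,1]
}}

```text
time: 3.1
ee_pos: [0.5273, 0.2641, 0.3616]
tcp_rot: [180.0, -0.0, 130.3]
wrist_force: [-0.8, 0.4, 0.2]
opening: 0.0855
```

```bash
cat > shot.py <<'E'
import sys
from h import *
c=bot.camera('wrist'); n=sys.argv[1]; save(c,n); np.savez(n+'.npz',**{k:c[k] for k in ['image','camera_matrix','R','t']})
a=cv2.imread(f'pics/{n}.png'); cv2.imwrite(f'pics/{n}.png',cv2.resize(a,(768,576),interpolation=cv2.INTER_CUBIC))
o=bot.get_obs(); print(o['time'],o['ee_pos'],o['tcp_rot'])
E
python3 shot.py wbowl
```

```text
3.15 [0.52728461 0.26412012 0.36170899] [ 1.79958674e+02 -1.65549828e-03  1.30366067e+02]
```

View pics/wbowl.png

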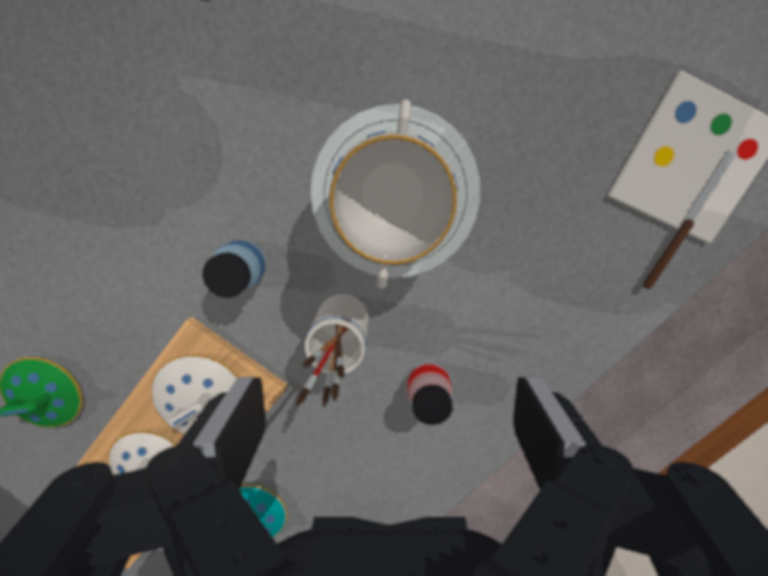

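```bash
python3 - <<'E'
from h import *
from scipy.optimize import least_squares
np.set_printoptions(precision=4,suppress=True)
c=load('wbowl'); im=c['image'].astype(int)
m=((im[...,0]-im[...,2])>35)&((im[...,0]-im[...,1])>8)
m[:85]=0;m[185:]=0;m[:,:212]=0;m[:,312:]=0
v,u=np.nonzero(m);print(len(u))
P=np.array([ray(c,(a+0.0,b),.178) for a,b in zip(u,v)])
f=lambda p:np.hypot(P[:,0]-p[0],P[:,1]-p[1])-p[2]
s=least_squares(f,[.506,.29,.052],loss='soft_l1',f_scale=.001);print('rim',s.x,np.std(s.fun),np.median(abs(s.fun)))
big=cv2.resize(cv2.cvtColor(c['image'],cv2.COLOR_RGB2BGR)[55:200,195:330],None,fx=4,fy=4,interpolation=cv2.INTER_CUBIC)
cv2.imwrite('pics/wb2.png',big)
def sub(p): return (int((p[0]-195)*4),int((p[1]-55)*4))
E
```

```text
868
rim [0.5035 0.2963 0.0509] 0.001194634320919796 0.0010355728532848094
```

View pics/wb2.png

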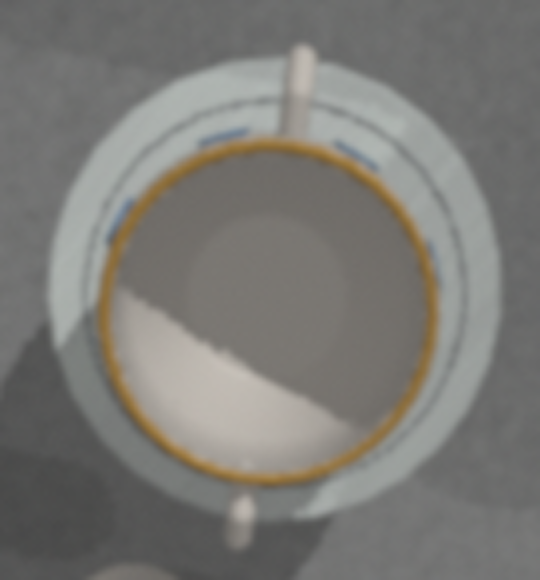

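```bash
python3 - <<'E'
from h import *
from scipy.optimize import least_squares
np.set_printoptions(precision=4,suppress=True)
c=load('wbowl')
for z in (.13,.15,.17):
    a=ray(c,(195+302/4,55+52/4),z);b=ray(c,(195+239/4,55+535/4),z);d=a-b
    print(z,a,b,np.linalg.norm(d),np.degrees(np.arctan2(d[1],d[0])),'mid',(a+b)/2)
    m=np.array([.5035,.2963,z]); print([np.degrees(np.arctan2(*(s*(p-m))[1::-1])) for s,p in((1,a),(-1,b))], [np.linalg.norm(p-m) for p in (a,b)])
for n,w in (('scene0',(270,315,112,160)),('side0',(150,210,105,135))):
    c=load(n);im=c['image'].astype(int);m=((im[...,0]-im[...,2])>28)&((im[...,0]-im[...,1])>6)
    M=np.zeros_like(m);M[w[2]:w[3],w[0]:w[1]]=m[w[2]:w[3],w[0]:w[1]]
    v,u=np.nonzero(M);P=np.array([ray(c,q,.178) for q in zip(u,v)])
    s=least_squares(lambda p:np.hypot(P[:,0]-p[0],P[:,1]-p[1])-p[2],[.506,.29,.052],loss='soft_l1',f_scale=.001);print(n,len(u),s.x,np.std(s.fun))
E
```

```text
0.13 [0.4605 0.3651 0.13  ] [0.5513 0.2251 0.13  ] 0.16687351075332182 122.95664935406766 mid [0.5059 0.2951 0.13  ]
[np.float64(122.02545396866716), np.float64(123.83729598061409)] [np.float64(0.08111927064828202), np.float64(0.08577508500749165)]
0.15 [0.4612 0.3632 0.15  ] [0.5475 0.2299 0.15  ] 0.15879822504347846 122.95664935406764 mid [0.5043 0.2965 0.15  ]
[np.float64(122.35297100406675), np.float64(123.55630499300563)] [np.float64(0.0791380566046628), np.float64(0.07966892427970526)]
0.17 [0.4618 0.3612 0.17  ] [0.5438 0.2348 0.17  ] 0.15072293933363518 122.95664935406766 mid [0.5028 0.298  0.17  ]
[np.float64(122.69729590510288), np.float64(123.2286755317805)] [np.float64(0.07715956118200577), np.float64(0.07356499776260864)]
scene0 80 [0.5026 0.2981 0.0511] 0.0015368623511210575
side0 217 [0.5063 0.2946 0.0515] 0.012390609109450782
```

```bash
python3 go.py .50 -.25 .36 104.3
```

```text
now 3.15 [0.5273 0.2641 0.3617] [179.9587  -0.0017 130.3661] F [-0.068   0.5913 -0.8724] op 0.08568923224308993
xyz [-9.3512 -8.8442  0.0361] dist mm 514.8464532615557 dr [ 0.0007 -0.0002  0.4549]
```

>>> {"name": "step_arm", "arguments": {
  "dr": [
    [0,0,0.05],
    [0,0,0.1],
    [0,0,0.15],
    [0,0,0.2],
    [0,0,0.25],
    [0,0,0.3],
    [0,0,0.35],
    [0,0,0.4]
  ],
  "xyz": [
    [-0.8,-0.8,0],
    [-1.6,-1.6,0],
    [-2.4,-2.4,0],
    [-3.3,-3.2,0],
    [-4.2,-4.1,0],
    [-5.1,-5,0],
    [-6,-5.9,0],
    [-6.9,-6.7,0]
  ],
  "gripper": [1,1,1,1,1,1,1,1]
}}

```text
time: 3.95
ee_pos: [0.5013, -0.1205, 0.3621]
tcp_rot: [179.9, 0.0, 107.3]
wrist_force: [0.6, 0.5, 0.8]
opening: 0.0858
```

```bash
python3 go.py .50 -.25 .26 104.3
```

```text
now 3.95 [ 0.5013 -0.1205  0.3621] [179.9152   0.0383 107.345 ] F [0.5779 0.4778 0.8364] op 0.08579422700020639
xyz [-3.0799 -0.9992  2.5523] dist mm 164.91774958805303 dr [0.0015 0.0006 0.0531]
```

>>> {"name": "step_arm", "arguments": {
  "dr": [
    [0,0,0.02],
    [0,0,0.04],
    [0,0,0.053],
    [0,0,0.053],
    [0,0,0.053],
    [0,0,0.053],
    [0,0,0.053],
    [0,0,0.053]
  ],
  "xyz": [
    [-0.8,-0.25,0.5],
    [-1.6,-0.5,1.2],
    [-2.4,-0.8,1.9],
    [-3.1,-1,2.5],
    [-3.1,-1,2.5],
    [-3.1,-1,2.5],
    [-3.1,-1,2.5],
    [-3.1,-1,2.5]
  ],
  "gripper": [1,1,1,1,1,1,1,1]
}}

```text
time: 4.75
ee_pos: [0.5016, -0.249, 0.2626]
tcp_rot: [179.9, 0.1, 104.4]
wrist_force: [0.3, -0.4, -0.3]
opening: 0.0852
```

```bash
python3 shot.py wlid
```

```text
4.8 [ 0.50156076 -0.24909863  0.26244468] [1.79911490e+02 7.03640804e-02 1.04414551e+02]
```

View pics/wlid.png

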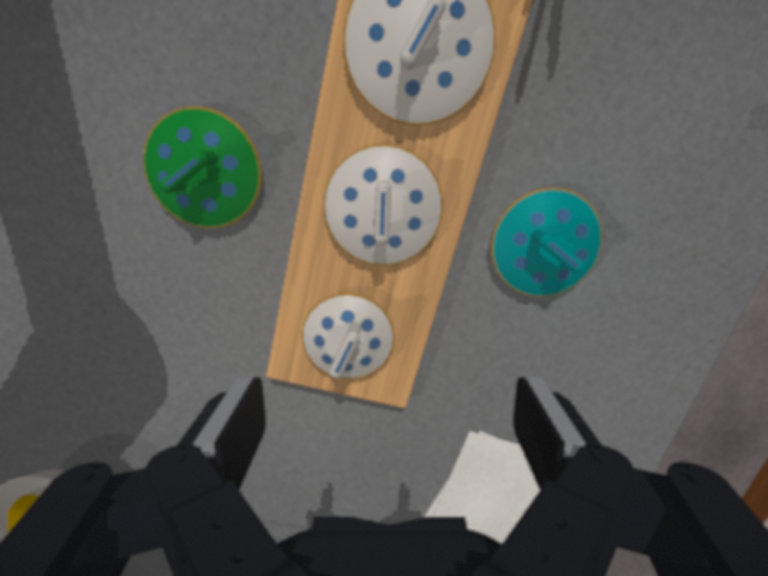

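```bash
python3 - <<'E'
from h import *
from scipy.optimize import least_squares
np.set_printoptions(precision=4,suppress=True)
c=load('wlid'); im=c['image'].astype(int)
hsv=cv2.cvtColor(c['image'],cv2.COLOR_RGB2HSV)
# non-wood: white/blue region inside the board around each lid
wood=((im[...,0]-im[...,2])>25)
for k,(u0,v0) in {'S':(232,225),'M':(255,137),'L':(280,29)}.items():
    # radial edge: first wood pixel outwards
    pts=[]
    for a in np.linspace(0,2*np.pi,120,endpoint=False):
        for r in np.arange(20,70,.25):
            u,v=u0+r*np.cos(a),v0+r*np.sin(a)
            if not(0<=int(round(v))<384): break
            if wood[int(round(v)),int(round(u))]: pts.append((u,v)); break
    P=np.array([ray(c,q,.029) for q in pts])
    s=least_squares(lambda p:np.hypot(P[:,0]-p[0],P[:,1]-p[1])-p[2],[*P.mean(0)[:2],.05],loss='soft_l1',f_scale=.0015);print(k,len(P),s.x,np.median(abs(s.fun)))
# blue line
x0,y0,x1,y1=245,120,265,160
sat=im[...,2]-im[...,0]
M=np.zeros(sat.shape,np.uint8);M[122:160,248:263]=(sat[122:160,248:263]>25)
n,l,st,ce=cv2.connectedComponentsWithStats(M)
print(st,ce)
i=1+np.argmax(st[1:,4]);v,u=np.nonzero(l==i);P=np.array([ray(c,q,.075) for q in zip(u,v)])[:,:2]
mu=P.mean(0);w,V=np.linalg.eigh(np.cov((P-mu).T));d=V[:,1];print('line centre',mu,np.degrees(np.arctan2(d[1],d[0])),'len',np.ptp((P-mu)@d))
cv2.imwrite('pics/wl2.png',cv2.resize(cv2.cvtColor(c['image'],cv2.COLOR_RGB2BGR)[85:190,205:310],None,fx=5,fy=5,interpolation=cv2.INTER_CUBIC))
E
```

```text
S 120 [ 0.486  -0.3623  0.0457] 0.0003879969245473916
M 120 [ 0.4885 -0.2227  0.0537] 0.00027118234384967965
L 83 [ 0.4846 -0.0819  0.0618] 0.0003432854768051635
[[     0      0    512    384 196548]
 [   254    129      2     27     53]
 [   248    158      1      2      2]
 [   260    158      3      2      5]] [[255.5002 191.5145]
 [254.5094 142.2453]
 [248.     158.5   ]
 [261.2    158.6   ]]
line centre [ 0.4884 -0.2223] 103.99693124425905 len 0.03266450762444835
```

View pics/wl2.png

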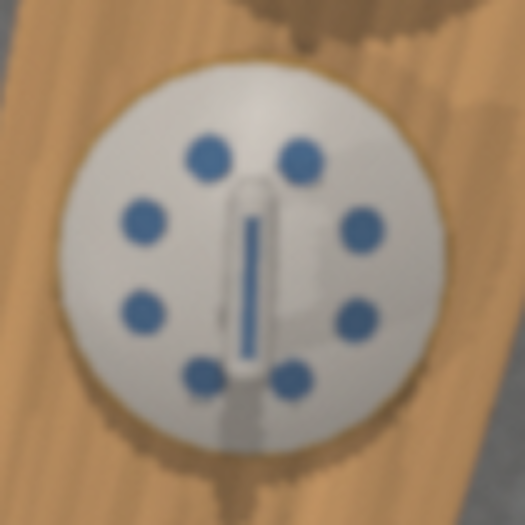

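```bash
python3 go.py .4885 -.2225 .11 104.1
```

```text
now 4.8 [ 0.5016 -0.2491  0.2624] [179.9115   0.0704 104.4146] F [-0.4573  0.4558 -0.0417] op 0.08515244909215182
xyz [ 0.73   -0.1566  3.81  ] dist mm 155.2979477734415 dr [0.0015 0.0012 0.0055]
```

>>> {"name": "step_arm", "arguments": {
  "dr": [
    [0,0,0.005],
    [0,0,0.005],
    [0,0,0.005],
    [0,0,0.005],
    [0,0,0.005],
    [0,0,0.005],
    [0,0,0.005],
    [0,0,0.005]
  ],
  "xyz": [
    [0.4,-0.08,0.2],
    [0.73,-0.16,0.8],
    [0.73,-0.16,1.6],
    [0.73,-0.16,2.4],
    [0.73,-0.16,3.2],
    [0.73,-0.16,3.8],
    [0.73,-0.16,3.8],
    [0.73,-0.16,3.8]
  ],
  "gripper": [1,1,1,1,1,1,1,1]
}}

```text
time: 5.6
ee_pos: [0.4879, -0.223, 0.1103]
tcp_rot: [180.0, 0.0, 104.1]
wrist_force: [-0.6, 0.2, 0.1]
opening: 0.0854
```

```bash
python3 go.py .4885 -.2225 .052 104.1; python3 shot.py wg1
```

```text
now 5.6 [ 0.4879 -0.223   0.1103] [179.9696   0.0249 104.0741] F [-0.6084  0.1969  0.0797] op 0.08543945860887009
xyz [0.0093 0.0171 1.4583] dist mm 58.33753392317205 dr [ 0.0005  0.0004 -0.0005]
5.65 [ 0.48837003 -0.22329702  0.11109491] [1.79902497e+02 7.61130488e-02 1.04069842e+02]
```

View pics/wg1.png

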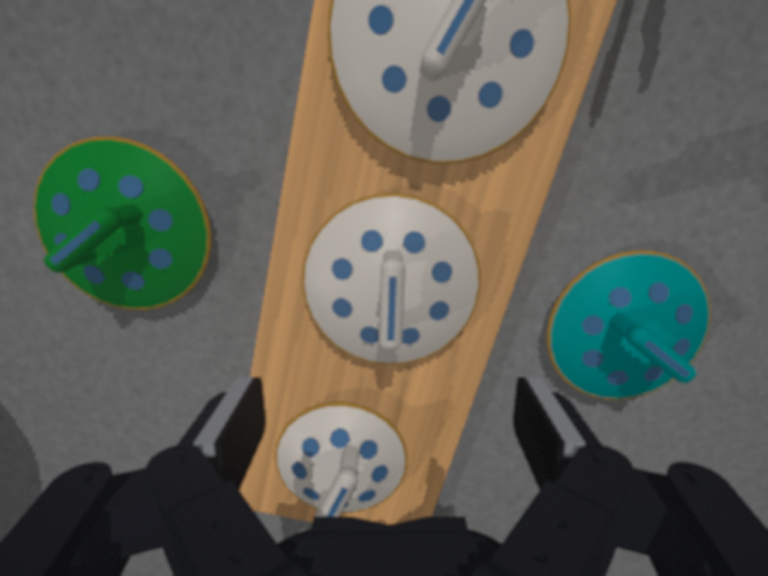

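```bash
python3 - <<'E'
from h import *
c=load('wg1')
im=c['image'].astype(int);s=im[...,2]-im[...,0]
M=np.zeros(s.shape,np.uint8);M[180:232,255:267]=s[180:232,255:267]>25
n,l,st,ce=cv2.connectedComponentsWithStats(M);print(st[1:],ce[1:])
i=1+np.argmax(st[1:,4]);v,u=np.nonzero(l==i);P=np.array([ray(c,q,.075) for q in zip(u,v)])[:,:2]
mu=P.mean(0);w,V=np.linalg.eigh(np.cov((P-mu).T));d=V[:,1];print('line centre',mu,np.degrees(np.arctan2(d[1],d[0])),'len',np.ptp((P-mu)@d))
E
```

```text
[[259 185   5  42 168]] [[260.75       205.14285714]]
line centre [ 0.48843921 -0.22215136] 102.52985451814358 len 0.034963187618908875
```

>>> {"name": "step_arm", "arguments": {
  "dr": [
    [0,0,0.012],
    [0,0,0.012],
    [0,0,0.012],
    [0,0,0.012],
    [0,0,0.012],
    [0,0,0.012],
    [0,0,0.012],
    [0,0,0.012]
  ],
  "xyz": [
    [0.01,0.01,0.4],
    [0.01,0.01,0.8],
    [0.01,0.01,1.2],
    [0.01,0.01,1.45],
    [0.01,0.01,1.45],
    [0.01,0.01,1.45],
    [0.01,0.01,1.45],
    [0.01,0.01,1.45]
  ],
  "gripper": [1,1,1,1,1,1,0.6,0.6],
  "squeeze": 30
}}

```text
time: 6.45
ee_pos: [0.4884, -0.2231, 0.0521]
tcp_rot: [179.9, 0.0, 103.3]
wrist_force: [0.0, -0.1, -0.3]
opening: 0.0592
```

>>> {"name": "step_arm", "arguments": {
  "dr": [
    [0,0,0],
    [0,0,0],
    [0,0,0],
    [0,0,0],
    [0,0,0],
    [0,0,0],
    [0,0,0],
    [0,0,0]
  ],
  "xyz": [
    [0,0,0],
    [0,0,0],
    [0,0,0],
    [0,0,0],
    [0,0,0],
    [0,0,0],
    [0,0,0],
    [0,0,0]
  ],
  "gripper": [0.5,0.4,0.3,0.2,0.1,0.05,0,0],
  "squeeze": 30
}}

```text
time: 7.25
ee_pos: [0.4879, -0.2228, 0.0512]
tcp_rot: [-180.0, -0.0, 103.3]
wrist_force: [0.1, 0.7, -0.3]
opening: 0.0001
```

```bash
python3 go.py .4885 -.2225 .052 104.1; python3 shot.py wg2
```

```text
now 7.25 [ 0.4879 -0.2228  0.0512] [-179.9977   -0.0021  103.3487] F [ 0.0607  0.7161 -0.2989] op 5.2597704798515914e-05
xyz [ 0.0046  0.0173 -0.0206] dist mm 1.0928103307321881 dr [-0.     -0.     -0.0131]
7.3 [ 0.4879173  -0.22286649  0.05120178] [1.79997784e+02 3.17136614e-03 1.03349504e+02]
```

View pics/wg2.png

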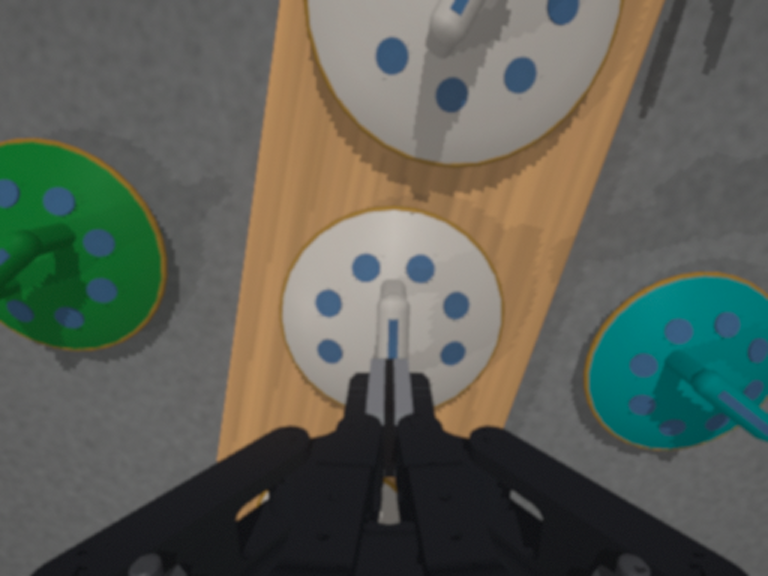

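```bash
python3 - <<'E'
from h import *
c=load('wg2')
print('TCP',proj(c,[.4879,-.2228,.0512])*1.5,'grasp',proj(c,[.4879,-.2228,.0702])*1.5,'barmid',proj(c,[.4884,-.2224,.075])*1.5)
print('bar ends',proj(c,[[.4884+s*.026*-.242,-.2224+s*.026*.97,.075] for s in(1,-1)])*1.5, -c['R'].T@c['t'])
for n in ('scene','side'):
    d=bot.camera(n);save(d,n+'1'); np.savez(n+'1.npz',**{k:d[k] for k in ['image','camera_matrix','R','t']})
    u,v=proj(d,[.488,-.223,.08])[0].astype(int); a=cv2.imread(f'pics/{n}1.png')[v-45:v+45,u-45:u+45]
    cv2.imwrite(f'pics/{n}1c.png',cv2.resize(a,(540,540),interpolation=cv2.INTER_CUBIC)); print(n,u,v)
E
```

```text
TCP [[390.01824088 336.24984574]] grasp [[390.15268918 355.00605337]] barmid [[391.62794017 359.74318526]]
bar ends [[390.98172761 298.78219805]
 [392.21639153 415.25522378]] [ 0.46866752 -0.14433014  0.23281935]
scene 208 255
side 296 260
```

View pics/scene1c.png

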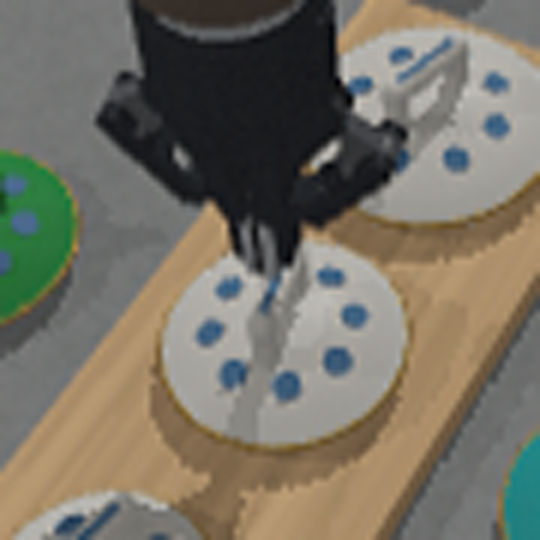

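View pics/side1c.png

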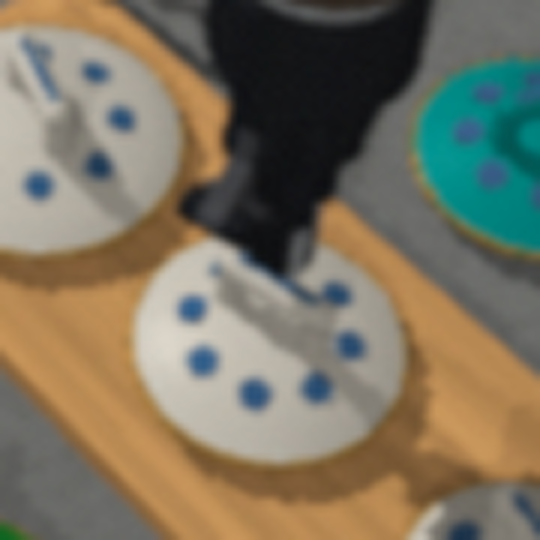

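```bash
python3 - <<'E'
from h import *
A=load('scene1');B=load('side1')
print('proj TCP scene',proj(A,[.488,-.223,.051]),'z.07',proj(A,[.488,-.223,.07]),'z.08',proj(A,[.488,-.223,.08]))
print('proj TCP side',proj(B,[.488,-.223,.051]),'z.08',proj(B,[.488,-.223,.08]),proj(B,[.488,-.223,.1]))
PA=A['camera_matrix']@np.c_[A['R'],A['t']];PB=B['camera_matrix']@np.c_[B['R'],B['t']]
X=cv2.triangulatePoints(PA,PB,np.array([207.7,255.3]),np.array([299.3,260.3])).ravel();print(X[:3]/X[3])
for n,c,(u,v) in (('a',A,(208,258)),('b',B,(296,262))):
    im=cv2.cvtColor(c['image'],cv2.COLOR_RGB2BGR)[v-22:v+22,u-22:u+22];cv2.imwrite(f'pics/z{n}.png',cv2.resize(im,(528,528),interpolation=cv2.INTER_NEAREST))
E
```

```text
proj TCP scene [[209.10042762 262.35724337]] z.07 [[208.47546208 258.07928447]] z.08 [[208.13935097 255.77856647]]
proj TCP side [[295.73241704 267.51272756]] z.08 [[296.75971713 260.3798298 ]] [[297.49667596 255.26287122]]
[ 0.48947707 -0.22799554  0.08671735]
```

View pics/za.png

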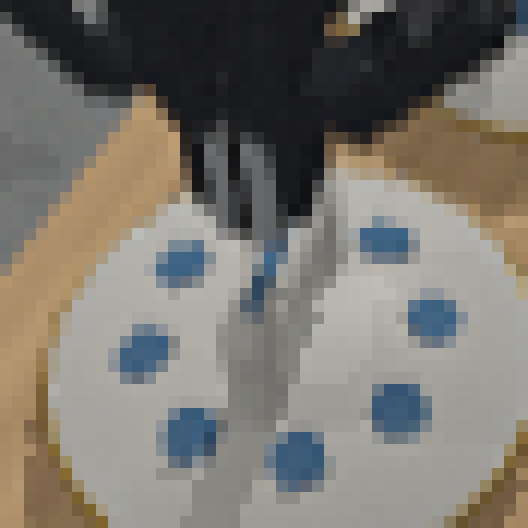

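View pics/zb.png

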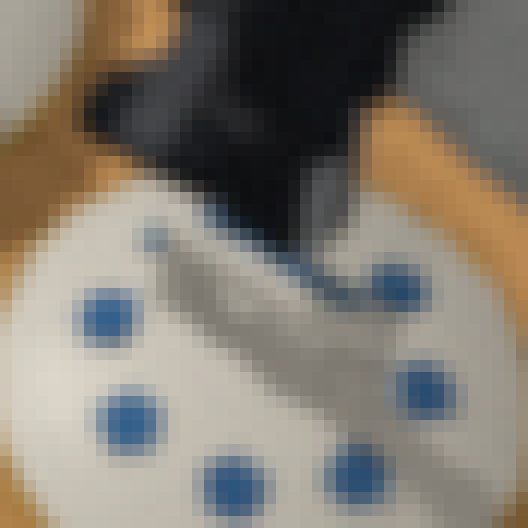

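>>> {"name": "step_arm", "arguments": {
  "dr": [
    [0,0,0],
    [0,0,0],
    [0,0,0],
    [0,0,0],
    [0,0,0],
    [0,0,0],
    [0,0,0],
    [0,0,0]
  ],
  "xyz": [
    [0,0,-0.5],
    [0,0,-1],
    [0,0,-1],
    [0,0,-1],
    [0,0,-1],
    [0,0,-1],
    [0,0,-1],
    [0,0,-1]
  ],
  "gripper": [0,0,0,0,0,0,0,0]
}}

```text
time: 8.2
ee_pos: [0.4877, -0.2228, 0.0908]
tcp_rot: [-180.0, -0.0, 103.4]
wrist_force: [0.0, -0.1, -0.7]
opening: 0.0
```

```bash
python3 - <<'E'
from h import *
o=bot.get_obs();p=o['ee_pos'];print(p,o['tcp_rot'],o['opening'],o['q'])
out=[]
for n in ('scene','side','wrist'):
    d=bot.camera(n);np.savez(n+'2.npz',**{k:d[k] for k in ['image','camera_matrix','R','t']})
    q=proj(d,[p+[0,0,z] for z in (0,.019,.03,.04)]);print(n,np.round(q,1).tolist())
    u,v=q[2].astype(int); v=min(v,350);a=cv2.cvtColor(d['image'],cv2.COLOR_RGB2BGR)[v-25:v+25,u-25:u+25]; print(u-25,v-25)
    out.append(cv2.resize(a,(260,260),interpolation=cv2.INTER_NEAREST) if a.shape[:2]==(50,50) else np.zeros((260,260,3),np.uint8))
cv2.imwrite('pics/tip.png',np.hstack(out))
E
```

```text
[ 0.48772893 -0.22277026  0.09079943] [-1.79974563e+02 -2.06707060e-02  1.03350105e+02] 1.7771742961917516e-05 [-2.45489708e+01  2.29954160e+00 -4.05715440e+00  8.36760736e+01
  6.85908808e-04  5.21009192e+01]
scene [[207.7, 253.2], [207.1, 248.6], [206.7, 245.9], [206.3, 243.4]]
181 220
side [[297.0, 257.6], [297.7, 252.7], [298.1, 249.8], [298.5, 247.0]]
273 224
wrist [[259.9, 224.0], [259.9, 236.5], [260.0, 244.9], [260.0, 253.5]]
234 219
```

View pics/tip.png

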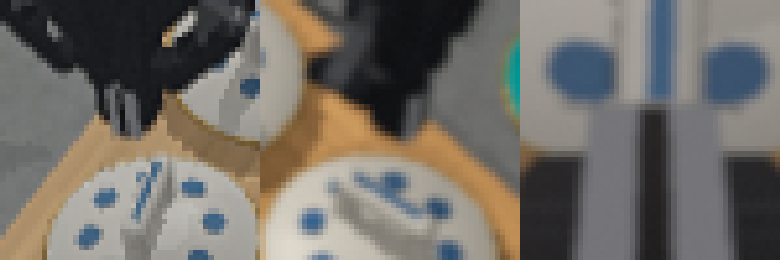

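>>> {"name": "step_arm", "arguments": {
  "dr": [
    [0,0,0],
    [0,0,0],
    [0,0,0],
    [0,0,0],
    [0,0,0],
    [0,0,0],
    [0,0,0],
    [0,0,0]
  ],
  "xyz": [
    [0,0.01,0],
    [0,0.01,0],
    [0,0.01,0],
    [0,0.01,0],
    [0,0.01,0],
    [0,0.01,0],
    [0,0.01,0.2],
    [0,0.01,0.5]
  ],
  "gripper": [1,1,1,1,1,1,1,1]
}}

```text
time: 9.15
ee_pos: [0.4886, -0.2229, 0.0709]
tcp_rot: [180.0, 0.0, 103.3]
wrist_force: [-0.1, 0.2, -0.3]
opening: 0.0852
```

>>> {"name": "step_arm", "arguments": {
  "dr": [
    [0,0,0],
    [0,0,0],
    [0,0,0],
    [0,0,0],
    [0,0,0],
    [0,0,0],
    [0,0,0],
    [0,0,0]
  ],
  "xyz": [
    [0,0,0.25],
    [0,0,0.5],
    [0,0,0.75],
    [0,0,0.9],
    [0,0,1],
    [0,0,1.1],
    [0,0,1.1],
    [0,0,1.1]
  ],
  "gripper": [1,1,1,1,1,1,1,1]
}}

```text
time: 9.95
ee_pos: [0.4884, -0.2228, 0.0274]
tcp_rot: [180.0, 0.0, 103.4]
wrist_force: [0.0, -0.0, -0.5]
opening: 0.0853
```

>>> {"name": "step_arm", "arguments": {
  "dr": [
    [0,0,0],
    [0,0,0],
    [0,0,0],
    [0,0,0],
    [0,0,0],
    [0,0,0],
    [0,0,0],
    [0,0,0]
  ],
  "xyz": [
    [0,0,0],
    [0,0,0],
    [0,0,0],
    [0,0,0],
    [0,0,0],
    [0,0,0],
    [0,0,0],
    [0,0,0]
  ],
  "gripper": [0.8,0.6,0.5,0.4,0.4,0.4,0.4,0.4]
}}

```text
time: 10.75
ee_pos: [0.4883, -0.2227, 0.0272]
tcp_rot: [180.0, 0.0, 103.4]
wrist_force: [0.1, -0.3, 0.0]
opening: 0.0346
```

```bash
python3 shot.py wg3; python3 - <<'E'
from h import *
o=bot.get_obs();p=o['ee_pos'];print(p,o['opening'],o['wrist_force'])
out=[]
for n in ('scene','side'):
    d=bot.camera(n)
    u,v=proj(d,p+[0,0,.03])[0].astype(int);a=cv2.cvtColor(d['image'],cv2.COLOR_RGB2BGR)[v-30:v+30,u-30:u+30]
    out.append(cv2.resize(a,(390,390),interpolation=cv2.INTER_CUBIC))
cv2.imwrite('pics/tip2.png',np.hstack(out))
E
```

```text
10.8 [ 0.48827905 -0.22274433  0.0271983 ] [-1.79999860e+02 -8.45097133e-04  1.03351100e+02]
[ 0.48827905 -0.22274433  0.0271983 ] 0.034454396090683376 [-0.33478637 -0.95677013  0.13983456]
```

View pics/tip2.png

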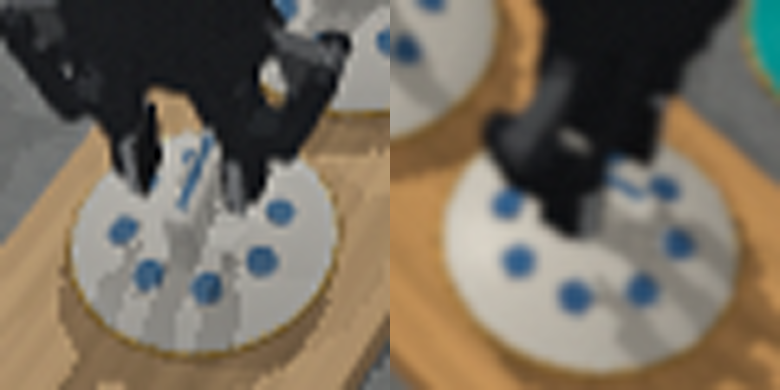

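View pics/wg3.png

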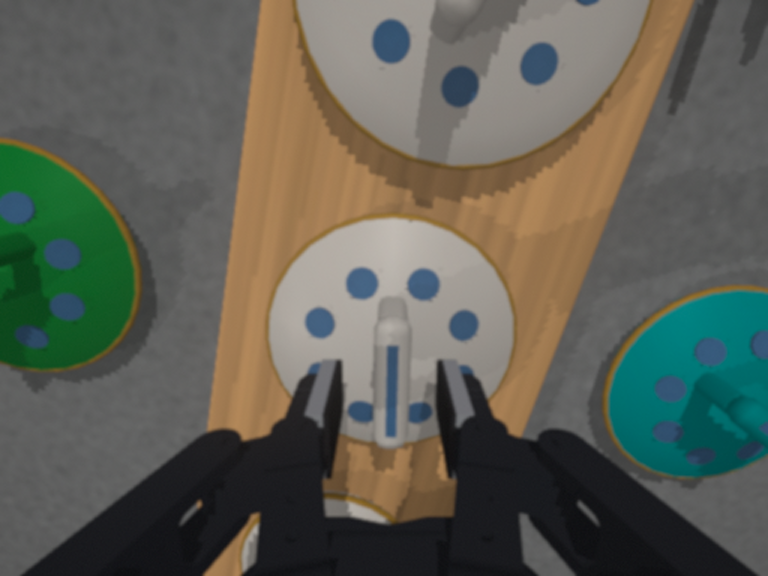

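>>> {"name": "step_arm", "arguments": {
  "dr": [
    [0,0,0],
    [0,0,0],
    [0,0,0],
    [0,0,0],
    [0,0,0],
    [0,0,0],
    [0,0,0],
    [0,0,0]
  ],
  "xyz": [
    [0,0,0],
    [0,0,0],
    [0,0,0],
    [0,0,0],
    [0,0,0],
    [0,0,0],
    [0,0,0],
    [0,0,0]
  ],
  "gripper": [0.3,0.25,0.2,0.15,0.1,0,0,0],
  "squeeze": 40
}}

```text
time: 11.7
ee_pos: [0.4884, -0.2228, 0.0274]
tcp_rot: [180.0, 0.0, 103.4]
wrist_force: [-0.5, -0.3, 3.1]
opening: 0.0114
```

```bash
python3 shot.py wg4; python3 - <<'E'
from h import *
o=bot.get_obs();p=o['ee_pos'];print(p,o['opening'],o['wrist_force'],o['torque'])
E
```

```text
11.75 [ 0.48841263 -0.22276493  0.02739234] [1.79982297e+02 1.04342354e-02 1.03354946e+02]
[ 0.48841263 -0.22276493  0.02739234] 0.011455771667534004 [ 0.23991139 -0.17054227  3.61177169] [ 0.09809742  0.01375468 -0.01358679]
```

View pics/wg4.png

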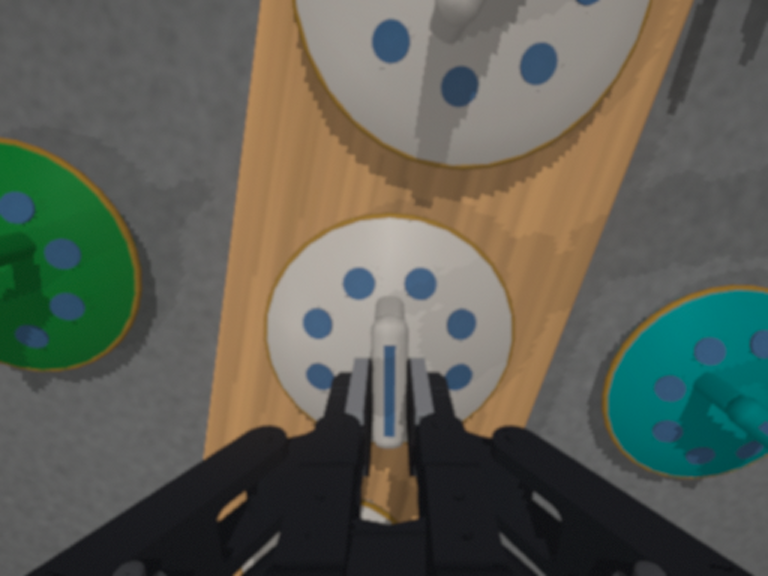

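>>> {"name": "step_arm", "arguments": {
  "dr": [
    [0,0,0],
    [0,0,0],
    [0,0,0],
    [0,0,0],
    [0,0,0],
    [0,0,0],
    [0,0,0],
    [0,0,0]
  ],
  "xyz": [
    [0,0,-0.1],
    [0,0,-0.25],
    [0,0,-0.45],
    [0,0,-0.7],
    [0,0,-1],
    [0,0,-1.3],
    [0,0,-1.5],
    [0,0,-1.5]
  ],
  "gripper": [0,0,0,0,0,0,0,0],
  "squeeze": 50
}}

```text
time: 12.55
ee_pos: [0.489, -0.2231, 0.0889]
tcp_rot: [179.9, 0.1, 103.3]
wrist_force: [0.4, -0.2, -2.6]
opening: 0.0117
```

```bash
python3 shot.py wg5; python3 - <<'E'
from h import *
o=bot.get_obs();p=o['ee_pos'];print(p,o['opening'],o['wrist_force'],o['torque'])
out=[]
for n in ('scene','side'):
    d=bot.camera(n)
    u,v=proj(d,p+[0,0,.03])[0].astype(int);a=cv2.cvtColor(d['image'],cv2.COLOR_RGB2BGR)[v-40:v+40,u-40:u+40]
    out.append(cv2.resize(a,(390,390),interpolation=cv2.INTER_CUBIC))
cv2.imwrite('pics/lift.png',np.hstack(out))
E
```

```text
12.6 [ 0.48864994 -0.22292338  0.08783257] [1.79950734e+02 3.93816194e-02 1.03349921e+02]
[ 0.48864994 -0.22292338  0.08783257] 0.011349659023705667 [ 0.1604088  -0.80012989 -1.92416345] [ 0.04108594 -0.01427491  0.02082018]
```

View pics/lift.png

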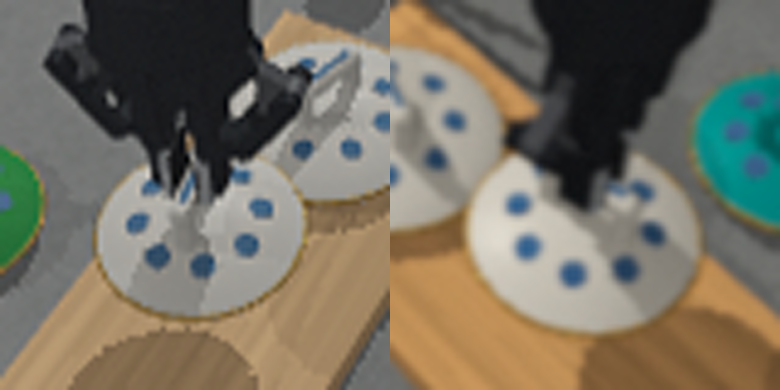

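View pics/wg5.png

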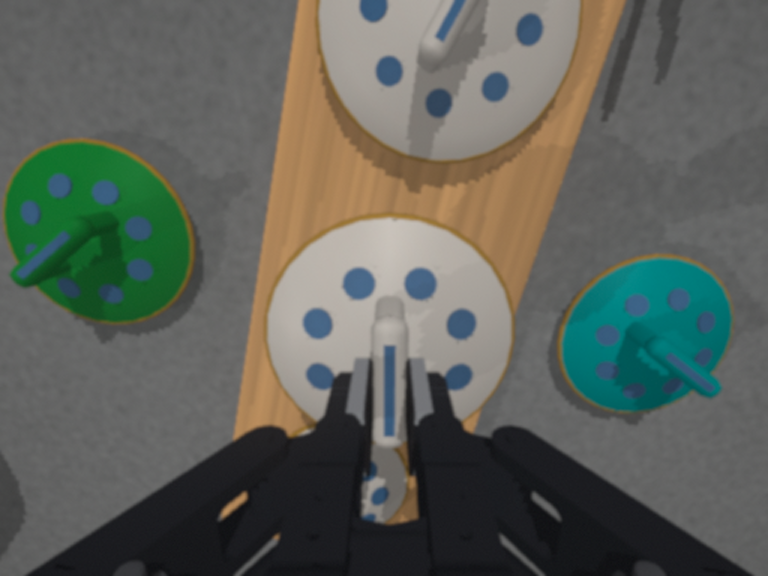

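>>> {"name": "step_arm", "arguments": {
  "dr": [
    [0,0,0],
    [0,0,0],
    [0,0,0],
    [0,0,0],
    [0,0,0],
    [0,0,0],
    [0,0,0],
    [0,0,0]
  ],
  "xyz": [
    [0,0,-0.3],
    [0,0,-0.9],
    [0,0,-1.7],
    [0,0,-2.6],
    [0,0,-3.5],
    [0,0,-4.4],
    [0,0,-5.1],
    [0,0,-5.5]
  ],
  "gripper": [0,0,0,0,0,0,0,0]
}}

```text
time: 13.5
ee_pos: [0.4884, -0.2228, 0.3103]
tcp_rot: [179.9, 0.1, 103.4]
wrist_force: [0.3, -0.4, -3.0]
opening: 0.0113
```

```bash
python3 go.py .53 .03 .31 113;python3 go.py .5035 .2963 .31 123
```

```text
now 13.5 [ 0.4884 -0.2228  0.3103] [179.8669   0.1046 103.3511] F [ 0.2863 -0.4226 -2.9719] op 0.011289745113579828
xyz [5.9086 2.472  0.0023] dist mm 256.1937055240956 dr [ 0.0022  0.002  -0.1684]
now 13.5 [ 0.4884 -0.2228  0.3103] [179.8669   0.1046 103.3511] F [ 0.2863 -0.4226 -2.9719] op 0.011289745113579828
xyz [12.5391  3.3648 -0.0077] dist mm 519.308611768471 dr [ 0.002   0.0022 -0.3429]
```

Straight run at this height, smoothly ramped.

>>> {"name": "step_arm", "arguments": {
  "dr": [
    [0,0,-0.01],
    [0,0,-0.03],
    [0,0,-0.05],
    [0,0,-0.08],
    [0,0,-0.1],
    [0,0,-0.13],
    [0,0,-0.15],
    [0,0,-0.17]
  ],
  "xyz": [
    [0.3,0.1,0],
    [0.9,0.3,0],
    [1.7,0.5,0],
    [2.5,0.75,0],
    [3.3,1,0],
    [4.1,1.2,0],
    [4.9,1.4,0],
    [5.7,1.6,0]
  ],
  "gripper": [0,0,0,0,0,0,0,0]
}}

```text
time: 14.3
ee_pos: [0.4972, 0.0158, 0.3065]
tcp_rot: [-179.9, -0.0, 113.2]
wrist_force: [1.0, 0.9, -2.5]
opening: 0.0114
```

```bash
python3 go.py .5035 .2963 .31 123
```

```text
now 14.3 [0.4972 0.0158 0.3065] [-179.9436   -0.0313  113.1704] F [ 0.9985  0.9158 -2.5116] op 0.01140661983864315
xyz [ 6.385   2.9048 -0.0877] dist mm 280.6099717092688 dr [-0.0009 -0.0006 -0.1716]
```

>>> {"name": "step_arm", "arguments": {
  "dr": [
    [0,0,-0.02],
    [0,0,-0.04],
    [0,0,-0.07],
    [0,0,-0.1],
    [0,0,-0.12],
    [0,0,-0.14],
    [0,0,-0.16],
    [0,0,-0.17]
  ],
  "xyz": [
    [0.8,0.4,-0.05],
    [1.6,0.7,-0.05],
    [2.4,1.1,-0.05],
    [3.2,1.5,-0.05],
    [4,1.8,-0.05],
    [4.8,2.2,-0.05],
    [5.5,2.5,-0.05],
    [5.9,2.7,-0.05]
  ],
  "gripper": [0,0,0,0,0,0,0,0]
}}

```text
time: 15.1
ee_pos: [0.5037, 0.2757, 0.308]
tcp_rot: [-179.9, -0.0, 123.0]
wrist_force: [1.3, -0.7, -1.4]
opening: 0.0115
```

```bash
python3 go.py .5035 .2963 .27 123
```

```text
now 15.1 [0.5037 0.2757 0.308 ] [-179.8978   -0.0306  122.9955] F [ 1.3192 -0.6732 -1.4329] op 0.011522485178840348
xyz [0.4333 0.2774 0.9509] dist mm 43.247565840940716 dr [-0.0018 -0.0005 -0.0001]
```

>>> {"name": "step_arm", "arguments": {
  "dr": [
    [0,0,0],
    [0,0,0],
    [0,0,0],
    [0,0,0],
    [0,0,0],
    [0,0,0],
    [0,0,0],
    [0,0,0]
  ],
  "xyz": [
    [0.2,0.1,0],
    [0.35,0.2,0],
    [0.43,0.28,0.2],
    [0.43,0.28,0.5],
    [0.43,0.28,0.8],
    [0.43,0.28,0.95],
    [0.43,0.28,0.95],
    [0.43,0.28,0.95]
  ],
  "gripper": [0,0,0,0,0,0,0,0]
}}

```text
time: 15.9
ee_pos: [0.5049, 0.2934, 0.2716]
tcp_rot: [180.0, 0.0, 122.8]
wrist_force: [0.3, 0.7, -1.7]
opening: 0.0113
```

```bash
cat > look.py <<'E'
import sys
from h import *
t=sys.argv[1]
o=bot.get_obs();p=o['ee_pos'];print(o['time'],p,o['tcp_rot'],o['opening'],o['wrist_force'],o['torque'])
out=[]
for n in ('scene','side','wrist'):
    d=bot.camera(n);np.savez(n+t+'.npz',**{k:d[k] for k in ['image','camera_matrix','R','t']})
    a=cv2.cvtColor(d['image'],cv2.COLOR_RGB2BGR)
    if n=='wrist': cv2.imwrite(f'pics/wrist{t}.png',cv2.resize(a,(768,576),interpolation=cv2.INTER_CUBIC)); continue
    u,v=proj(d,[.5035,.2963,.19])[0].astype(int);a=a[v-33:v+33,u-33:u+33]
    out.append(cv2.resize(a,(396,396),interpolation=cv2.INTER_CUBIC))
cv2.imwrite(f'pics/look{t}.png',np.hstack(out))
E
python3 look.py 5
```

```text
15.9 [0.50485235 0.29341395 0.27161345] [1.79975605e+02 3.04305169e-03 1.22791478e+02] 0.011294257258386883 [ 0.28290282  0.7253349  -1.72256814] [-0.0301433   0.00739977  0.00819036]
```

View pics/look5.png

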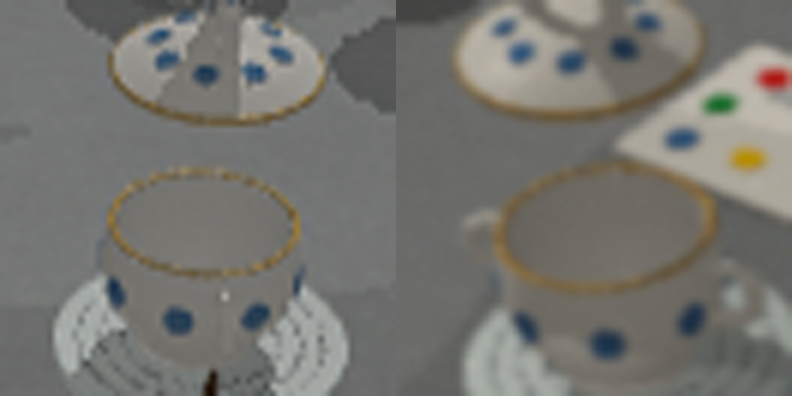

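View pics/wrist5.png

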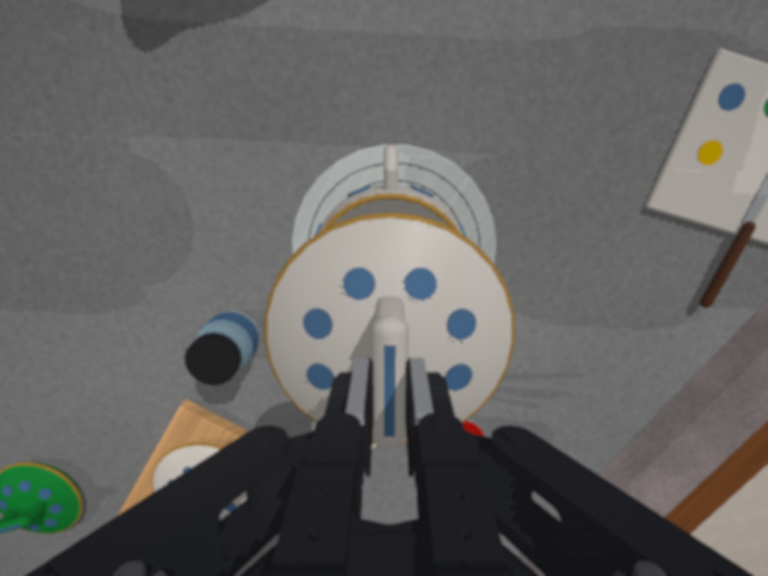

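```bash
cat > fit.py <<'E'
import sys
from h import *
from scipy.optimize import least_squares
from scipy.spatial import cKDTree
np.set_printoptions(precision=4,suppress=True)
def gold(c,box,th=28,g=6):
    im=c['image'].astype(int);m=((im[...,0]-im[...,2])>th)&((im[...,0]-im[...,1])>g)
    M=np.zeros_like(m);x0,x1,y0,y1=box;M[y0:y1,x0:x1]=m[y0:y1,x0:x1];v,u=np.nonzero(M);return np.c_[u,v].astype(float)
def fit(c,uv,z,r0,free_r=True):
    P=np.array([ray(c,q,z) for q in uv])
    if free_r: s=least_squares(lambda p:np.hypot(P[:,0]-p[0],P[:,1]-p[1])-p[2],[*P[:,:2].mean(0),r0],loss='soft_l1',f_scale=.001)
    else: s=least_squares(lambda p:np.hypot(P[:,0]-p[0],P[:,1]-p[1])-r0,P[:,:2].mean(0),loss='soft_l1',f_scale=.001)
    return s.x,np.median(abs(s.fun)),len(P)
E
python3 - <<'E'
from fit import *
W=load('wrist5');A=load('scene5');B=load('side5')
zt=.2716; zr=zt-.0094+.011
uv=gold(W,(170,350,140,290)); uv=uv[(uv[:,1]<270)]
# keep lid rim: near expected ellipse
c0=np.array([.5045,.294])
def near(c,uv,cc,z,r,tol=.005):
    P=np.array([ray(c,q,z) for q in uv]);d=abs(np.hypot(P[:,0]-cc[0],P[:,1]-cc[1])-r);return uv[d<tol]
for k,c in (('w',W),('s',A),('d',B)):
    uv=gold(c,(0,512,0,384),25,5);q=near(c,uv,c0,zr,.0548)
    for f in (1,0):
        print(k,'lid',fit(c,q,zr,.0548,f))
    if k!='w':
        q=near(c,uv,(.5035,.2963),.178,.051); print(k,'bowl',fit(c,q,.178,.051,1),fit(c,q,.178,.051,0))
    im=cv2.cvtColor(c['image'],cv2.COLOR_RGB2BGR).copy()
G=load('wg4');uv=gold(G,(0,512,0,384),20,5)
E
```

```text
w lid (array([0.5047, 0.2932, 0.0559]), np.float64(0.0006818026384173281), 1614)
w lid (array([0.5042, 0.2941]), np.float64(0.0009478835431209788), 1614)
s lid (array([0.5027, 0.2962, 0.0549]), np.float64(0.001025291156840795), 54)
s lid (array([0.5028, 0.2961]), np.float64(0.0009919991104163257), 54)
s bowl (array([0.5029, 0.2977, 0.0511]), np.float64(0.0013566324306413177), 88) (array([0.5029, 0.2977]), np.float64(0.0013721640683790094), 88)
d lid (array([0.5053, 0.2931, 0.0542]), np.float64(0.001888236875761888), 96)
d lid (array([0.5058, 0.2938]), np.float64(0.0017542343082700765), 96)
d bowl (array([0.5043, 0.2948, 0.051 ]), np.float64(0.0019887554505206052), 176) (array([0.5043, 0.2948]), np.float64(0.0019953332683941317), 176)
```

```bash
python3 go.py .5041 .2953 .21 123
```

```text
now 16.05 [0.505  0.2938 0.2718] [179.9439   0.0027 122.8163] F [ 0.5085  0.0258 -1.5233] op 0.011221216480772237
xyz [0.0441 0.0005 1.5459] dist mm 61.86063294950438 dr [ 0.001   0.     -0.0032]
```

>>> {"name": "step_arm", "arguments": {
  "dr": [
    [0,0,-0.003],
    [0,0,-0.003],
    [0,0,-0.003],
    [0,0,-0.003],
    [0,0,-0.003],
    [0,0,-0.003],
    [0,0,-0.003],
    [0,0,-0.003]
  ],
  "xyz": [
    [0.04,0,0.1],
    [0.04,0,0.4],
    [0.04,0,0.7],
    [0.04,0,1],
    [0.04,0,1.3],
    [0.04,0,1.5],
    [0.04,0,1.54],
    [0.04,0,1.54]
  ],
  "gripper": [0,0,0,0,0,0,0,0]
}}

```text
time: 16.85
ee_pos: [0.5038, 0.2952, 0.2096]
tcp_rot: [-180.0, 0.0, 123.0]
wrist_force: [0.2, -0.2, -0.4]
opening: 0.011
```

```bash
python3 look.py 6; python3 go.py .5041 .2953 .1974 123
```

```text
16.85 [0.50383879 0.29521111 0.20963544] [-1.79992992e+02  6.16552696e-05  1.23009214e+02] 0.011009599094167863 [ 0.19896473 -0.20313195 -0.39827604] [ 0.02223986  0.06672475 -0.01514328]
now 17.0 [0.5041 0.2953 0.2103] [179.9446   0.0034 123.0003] F [-0.866  -0.2116 -2.1585] op 0.011101560899832802
xyz [ 0.0003 -0.0012  0.3217] dist mm 12.86893487418027 dr [0.001  0.0001 0.    ]
```

View pics/look6.png

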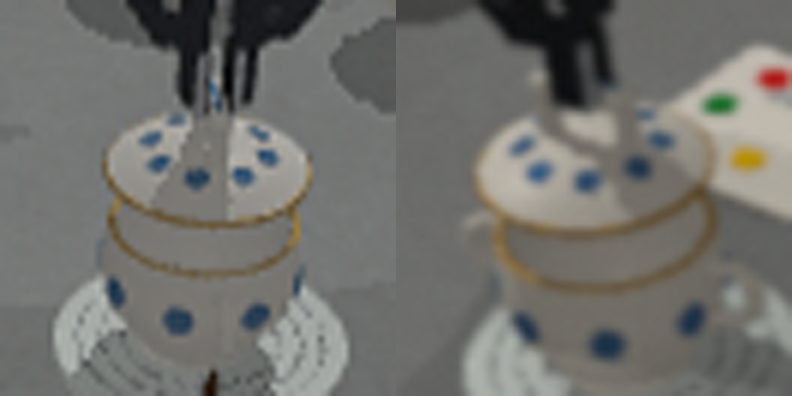

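```bash
cat > m.py <<'E'
import sys
from fit import *
t=sys.argv[1]; zt=float(sys.argv[2]); zr=zt-.0094+.0105
def imgfit(c,uv,p0,r):
    # fit x,y,z circle in image space (front arc), residual = distance pixel->projected curve
    def f(p):
        return cKDTree(proj(c,circ(p[0],p[1],p[2],r,720))).query(uv)[0]
    return f
A=load('scene'+t);B=load('side'+t)
def near(c,uv,cc,z,r,tol=.004):
    P=np.array([ray(c,q,z) for q in uv]);d=abs(np.hypot(P[:,0]-cc[0],P[:,1]-cc[1])-r);return uv[d<tol]
c0=(.504,.2955);b0=(.5037,.2963)
res={}
for name,cc,z,r in (('lid',c0,zr,.0545),('bowl',b0,.178,.051)):
    fs=[]
    for k,c in (('scene',A),('side',B)):
        q=near(c,gold(c,(0,512,0,384),25,5),cc,z,r)
        oc,oz,orr=((b0,.178,.051) if name=='lid' else (c0,zr,.0545))
        P=np.array([ray(c,x,oz) for x in q]);dd=abs(np.hypot(P[:,0]-oc[0],P[:,1]-oc[1])-orr);q=q[dd>.004]
        print(name,k,len(q),fit(c,q,z,r,0)[0]); fs.append(imgfit(c,q,None,r))
    s=least_squares(lambda p:np.r_[fs[0](p),fs[1](p)],[*cc,z],loss='soft_l1',f_scale=1.,diff_step=1e-3)
    print(name,'joint xyz',s.x,'rms px',np.sqrt(np.mean(s.fun**2)))
    res[name]=s.x
print('bowl-lid',res['bowl']-res['lid'])
E
python3 m.py 6 .210
```

```text
lid scene 37 [0.5023 0.2975]
lid side 98 [0.5049 0.2952]
lid joint xyz [0.5035 0.2929 0.2133] rms px 0.5089920583189097
bowl scene 53 [0.5029 0.2974]
bowl side 89 [0.5042 0.2952]
bowl joint xyz [0.5036 0.2943 0.1792] rms px 0.4777010133928305
bowl-lid [ 0.0001  0.0015 -0.0341]
```

>>> {"name": "step_arm", "arguments": {
  "dr": [
    [0,0,0],
    [0,0,0],
    [0,0,0],
    [0,0,0],
    [0,0,0],
    [0,0,0],
    [0,0,0],
    [0,0,0]
  ],
  "xyz": [
    [0,0,0.05],
    [0,0,0.1],
    [0,0,0.16],
    [0,0,0.22],
    [0,0,0.28],
    [0,0,0.31],
    [0,0,0.31],
    [0,0,0.31]
  ],
  "gripper": [0,0,0,0,0,0,0,0]
}}

```text
time: 17.8
ee_pos: [0.5039, 0.2952, 0.1972]
tcp_rot: [180.0, 0.0, 123.0]
wrist_force: [-0.6, -0.6, -2.0]
opening: 0.0114
```

```bash
python3 look.py 7; python3 m.py 7 .1977; python3 go.py .5041 .2953 .1974 123
```

```text
17.8 [0.50391943 0.29519182 0.19722715] [1.79997711e+02 1.18074668e-04 1.23002143e+02] 0.011383331237799034 [-0.64950373 -0.61563715 -2.00959795] [ 0.02334257 -0.00702536 -0.02327045]
lid scene 35 [0.5024 0.2977]
lid side 84 [0.5047 0.295 ]
lid joint xyz [0.5037 0.2932 0.2006] rms px 0.4801353324772168
bowl scene 44 [0.5027 0.2973]
bowl side 75 [0.5042 0.2953]
bowl joint xyz [0.5034 0.2944 0.1792] rms px 0.4488077974928793
bowl-lid [-0.0003  0.0012 -0.0215]
now 17.95 [0.504  0.2952 0.1973] [179.9863   0.0009 123.0007] F [-0.6748 -0.833  -2.1181] op 0.011267201254596805
xyz [ 0.0003  0.0039 -0.0018] dist mm 0.17348451295267933 dr [0.0002 0.     0.    ]
```

View pics/look7.png

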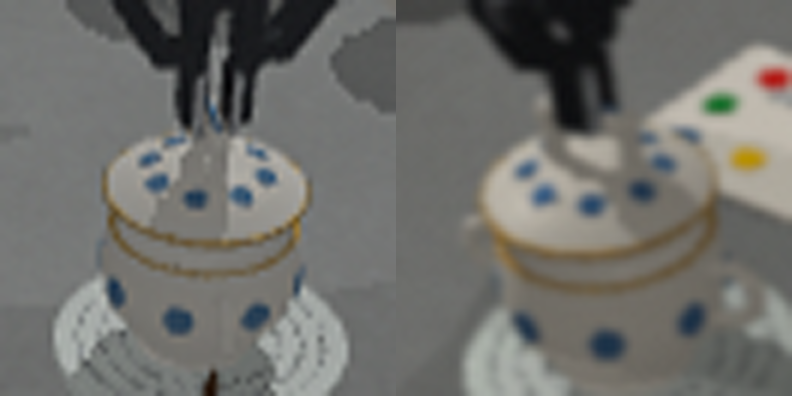

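View pics/wrist7.png

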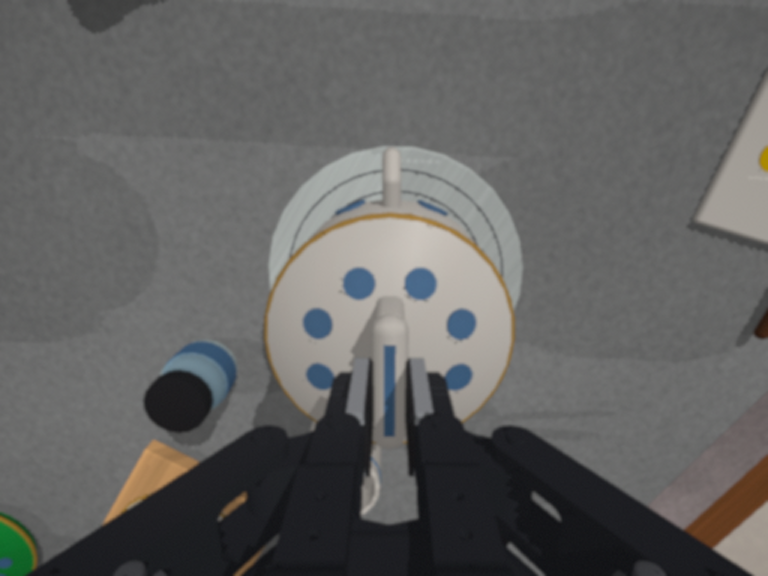

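>>> {"name": "step_arm", "arguments": {
  "dr": [
    [0,0,0],
    [0,0,0],
    [0,0,0],
    [0,0,0],
    [0,0,0],
    [0,0,0],
    [0,0,0],
    [0,0,0]
  ],
  "xyz": [
    [0,0,0],
    [0,0,0],
    [0,0,0],
    [0,0,0],
    [0,0,0],
    [0,0,0],
    [0,0,0],
    [0,0,0]
  ],
  "gripper": [0,0,0,0,0,0,0,0]
}}

```text
time: 18.75
ee_pos: [0.5039, 0.2952, 0.1972]
tcp_rot: [180.0, 0.0, 123.0]
wrist_force: [-0.1, -0.8, -1.7]
opening: 0.0113
```

```bash
python3 - <<'E'
from h import *
o=bot.get_obs();print(o['time'],o['ee_pos'],o['tcp_rot'],o['opening'],o['qd'])
print(bot.job_done())
E
```

```text
18.75 [0.50391441 0.29518029 0.19718826] [1.79999309e+02 9.95947340e-04 1.23003237e+02] 0.011251132197810942 [-0.03153197 -0.07280998 -0.03988775  0.06780411 -0.08009581 -0.07160552]
the job is handed in; nothing more can be done
None
```

I took the white 110 mm lid from the middle of the board by its grip and carried it over the pot and jars with roughly 9 cm of clearance. I handed the job in at 18.75 s, still holding it over the bowl.

**Last checks**
- **Level and still:** the tool was level within about 0.1° and the arm had settled. The lid looked the same in the wrist picture as when it stood on the board, so it had not slipped.
- **Centring:** the lid was within about 1 mm of the bowl's centre.
- **Height:** the underside was about 10–11 mm above the rim.
- **Grip in line with the handles:** the tool was at 123.0°. I measured the handle line at about 123° and the two lined up in the wrist picture.
- **Contact:** I saw no sign that anything touched the bowl. The wrist force was only the lid's weight.

**What disagreed**
- **First grasp missed:** the fingers closed just above the grip without touching it. The shut fingertips sit about 30 mm above the reported tool point, so I went about 25 mm lower and the second grasp held.
- **Centring fit:** fits at a known height in each camera gave under 1 mm of offset. A looser fit using both cameras gave about 1.2 mm.
- **Other things in the scene:** I did not measure the other two lids, the pot and the jars again at the end. Nothing came near them.

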